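# Release a welded post foot from a ratchet clamp

## Robot

A 6-joint arm with a two-finger parallel gripper is mounted at the origin on the work surface. World frame = base frame: x ahead of the robot, y to its left, z up, the work surface at z = 0. Lengths are in m, angles in rad, forces in N, time in s.
With the tool pointing down it reaches from about 0.35 to 0.85 m from the base axis. Payload 8.1 kg.
Tool frame: the origin (TCP) lies on the mounting face of the last link; the fingertips stand 186 mm ahead of it and the grasp point (between the pads) lies 167 mm ahead of it (grip_point_offset is the distance from the TCP to the grasp point, in m); z points along the fingers, y is the direction in which the jaws open and shut (so a half turn about z gives the same grasp; the last joint's range is limited). The gripper opens to 93 mm and grips with 3 to 60 N. Pads are 15 mm wide; open, the fingers measure 128 mm over their backs; the gripper's body (75 mm by 188 mm) begins 65 mm behind the grasp point.
Start: joints at [1.207, 0.13, 1.488, -0, 1.523, -0.085], TCP at [0.165, 0.577, 0.405] pointing down, gripper open.
Joint ranges: [-2.96, 2.96], [-0.89, 2.26], [0.02, 2.5], [-1.34, 4.48], [0, 2.73], [-2.66, 2.66]. Speed limits (rad/s): [2.39, 2.39, 2.79, 3.14, 3.14, 3.14].

## Interface

Orientations are given as a rotation vector (axis times angle).
In Python, from plant import read_state, read_camera, close_job, grip_point_offset gives the robot as it stands.
- The arm moves only by the shell command python3 -m creep 'ROWS' [OPENING] [FORCE]. ROWS is JSON, a list of rows, each a list of 2 entries, a list of its own where there are three numbers: the shift along the tool's x, y, z in cm, then the turn, a rotation vector about the tool's x, y, z in degrees. In form: [[[tx, ty, tz], [rx, ry, rz]], ...]. A call has 1 to 12 rows; each row shifts and turns the commanded pose from where the row before left it, along the tool's axes as they then stand; what a row does not reach is not made up. A row lasts 1/12 s, in which the tool goes at most 41.7 mm and 7.16 degrees, less where a joint would pass 70% of its speed; a pose out of reach is approached as far as the arm can. A call is refused whole if a number of a shift passes 4.17 or a number of a turn 7.16, either way. A call with a gripper value outside its range is refused whole. OPENING is the opening in per cent of the stroke, from 0 (shut) to 100 (fully open), set as the call begins (- or left out, the last holds). The fingers move at their own pace and stop on an object; FORCE is the grip in N (left out, the last holds). Time passes only in rows, so rows that do not move let the fingers close. It gives the time, the measured TCP pose, the force and the opening at its end, in the units of the state.
- read_state(): the state, without advancing time (a new reading comes with each control period).
- read_camera(name): name is "side" or "top" or "wrist"; returns a dict with "img" (400x640x3 uint8, red, green, blue), "K" (3x3 intrinsics, pixels), "T" (4x4, takes a point from camera to world coordinates). Camera axes: x right, y down, z forward; pixel columns grow to the right and rows downward; lengths in m; the calibration is good to about 2 mm. A picture is of the moment at which its call begins. There is no depth.
- close_job(): hands the job in, once; it reports no verdict.
The state is a dict: "t": time; "q": joint angles; "dq": joint speeds; "joint_torque": joint torques, N m; "tool_pos": TCP position; "orientation": TCP orientation; "force": force on the tool from outside, world axes, zero at the start; "wrist_torque": the same for the moment, N m; "opening": finger opening in m.
Only numpy, scipy, OpenCV 4.12 (cv2) and the standard library are available. Lean on these libraries where they do the work, as an engineer would, in place of code of your own. Each camera call takes 0.05 s, during which the arm holds its last target.

## Task

The welded post foot (square tube on a base plate) is held down by the clamp's jaw, and the clamp's ratchet is set to tighten. Flip the orange direction lever all the way over to the green (loosen) side, work the ratchet handle back and forth until the jaw's lip is clear of the base plate, then lift the post foot out by its tube and set it down gently, upright, in the middle of the fire brick with its long side along the brick's long side. Leave the lever on the loosen side and the jaw open, and leave the hammer, brush and magnetic square where they lie.

Things in the scene. Friction and masses are not known exactly. Their poses are not given: they have to be found in the camera images.
- clamp: Blue ratchet clamp fixed to the table, base 150 x 265 x 16 mm. Origin on the table below the upright drive axis; z up. Along its +y: grey drive housing (radius 52, top 60 mm high), steel jaw, post foot, fixed stop (face 176 mm from the axis, top 38 mm high). The handle points along -y. A hex head on the axis (28 mm, top 107 mm high) shows the screw; counter-clockwise from above loosens.
- handle (a joint): Swing of the ratchet handle about the drive axis, rad, counter-clockwise from above positive, stops at -0.65 and +0.65; 0 = along the clamp's -y. With the lever on loosen, swinging to + opens the jaw (about 8 N at the grip, after up to 0.26 rad lost while the pawl finds a tooth); swinging to - clicks back freely (about 2 N). On tighten, the reverse. Two or more strokes are needed.
- handle_grip (a point): Point on the axis of the handle's black round grip, 135 mm from the drive axis, 72 mm above the table. The grip is level, 24 mm in diameter, 95 to 180 mm from the axis, free underneath; a thinner steel bar joins it to the head. The point's -y axis points outward along the handle.
- lever (a joint): Direction lever on top of the ratchet head, turning on the drive axis and carried round with the handle; rad, counter-clockwise from above positive. 0 = tighten (stop on the side of the red dot, its start), 0.9 = loosen (stop on the side of the green dot). Stays where it is left; takes about 2 N at its post. The pawl bites well only above 0.75: push it fully over.
- lever_post (a point): Middle, 112 mm above the table, of the lever's upright orange post (12 mm in diameter, free from 91 to 130 mm high, 48 mm from the drive axis). It stands on the side of the head opposite to the handle: from the axis its direction is the clamp's +y turned by (handle value + lever value - 0.45) rad.
- jaw (a joint): Opening of the steel jaw in m: 0 = closed (start), up to 0.018. It slides towards the drive axis as the screw is loosened, 12 mm per rad of screw. Its lip, top 37 mm above the table, overhangs the foot's base plate by 8 mm when closed; the plate is free above 0.010. Only the screw moves it.
- foot_mid (a point): Centre of the post foot, half-way up (39 mm above its underside). Loose, steel, about 0.65 kg: base plate 110 (own x) x 70 (own y) x 8 mm with an upright square tube 40 x 40 mm in its middle, from 8 to 78 mm above the underside, sides along x and y. z up. In the clamp it stands 16 mm above the table, its axes along the clamp's.
- brick_top (a point): Centre of the top face, at height 64 mm, of the buff fire brick, 230 (own x) x 114 (own y) x 64 mm, which stays in place on the table; z up.
- hammer: Bystander: hammer, 220 mm, lying loose on the table beyond the clamp. Leave it.
- brush: Bystander: hand brush, 200 mm, lying loose on the table beyond the brick. Leave it.
- square: Bystander: red triangular magnetic welding square, 100 mm, 18 mm high, lying loose beyond the post foot. Leave it.
Mind the look-alikes: they are no part of the job. Of the things that look like the part that bears foot_mid, the middle-sized one is meant.

How it is judged:
By the outcome, as a careful person would: the job done as asked, in the order asked, and still so for the second after the job is handed in, with the robot touching nothing.
It also fails if it takes over 58 s, if anything falls off the work surface, if the arm or the gripper's body presses on something with over 40 N, if the wrist force passes 120 N, or if a joint passes its speed limit or range.

## Working session

There is one attempt and no reset: what is moved stays moved. The work goes in short steps, Python scripts to look and compute and a shell command to move; the robot and the scene stay as the last step left them, time stands still between calls to the robot, and variables do not carry over. Pictures are saved under pics/ and viewed, and the job is handed in when it is done.

```bash
ls; mkdir -p pics; python3 - <<'E'
from plant import *
import cv2
print(read_state(), grip_point_offset)
for n in ["side","top","wrist"]:
    c=read_camera(n); cv2.imwrite(f"pics/{n}0.png",c["img"][:,:,::-1]); print(n,c["K"].tolist(),c["T"].round(4).tolist())
E
```

```text
pics
{'t': 0.0, 'q': array([ 1.20664402e+00,  1.31198200e-01,  1.48928938e+00, -2.05386785e-06,
        1.52301339e+00, -8.53953038e-02]), 'dq': array([ 0.00082319, -0.00042108,  0.00020125, -0.0010236 ,  0.00157844,
        0.00090799]), 'joint_torque': array([ 6.92484136e-04, -5.59856272e+01, -4.91749048e+01,  7.67379999e-02,
        3.57240485e-02, -1.36912890e-04]), 'tool_pos': array([0.1649897 , 0.57662798, 0.40365946]), 'orientation': array([-4.36394987e-01, -3.11070660e+00,  2.92249459e-03]), 'force': array([-0.2694194 , -0.21332942, -0.16792375]), 'wrist_torque': array([-0.0545509 ,  0.01238789,  0.04830967]), 'opening': 0.09330570616732413} 0.1673
side [[430.5787957135387, 0.0, 312.0203575287118], [0.0, 430.5787957135387, 195.74303941277302], [0.0, 0.0, 1.0]] [[0.7229, -0.3846, 0.574, -0.188], [-0.6905, -0.3721, 0.6202, -0.7594], [-0.0249, -0.8447, -0.5346, 0.7359], [0.0, 0.0, 0.0, 1.0]]
top [[392.6907319884439, 0.0, 323.33487065495734], [0.0, 392.6907319884439, 196.71409758632942], [0.0, 0.0, 1.0]] [[-0.0254, -0.9963, 0.0824, 0.4201], [-0.9995, 0.0237, -0.0221, 0.0079], [0.02, -0.0829, -0.9964, 1.1621], [0.0, 0.0, 0.0, 1.0]]
wrist [[332.6396849523415, 0.0, 319.71291852698505], [0.0, 332.6396849523415, 202.26002334695164], [0.0, 0.0, 1.0]] [[0.2744, 0.9216, 0.2746, 0.0877], [0.9616, -0.2626, -0.0797, 0.5991], [-0.0013, 0.286, -0.9582, 0.3837], [0.0, 0.0, 0.0, 1.0]]
```

View pics/side0.png

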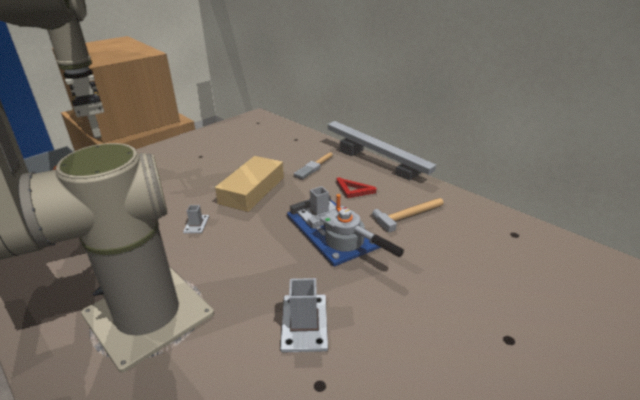

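View pics/top0.png

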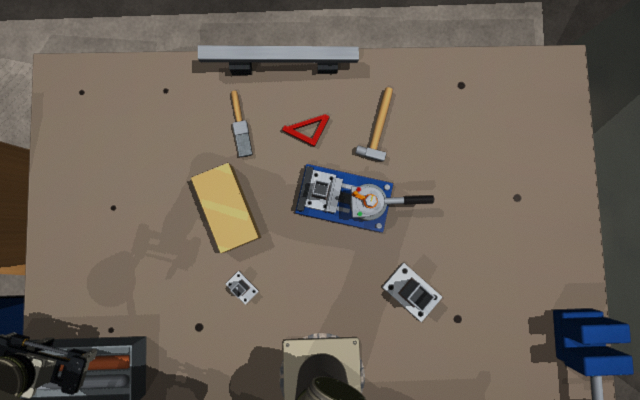

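View pics/wrist0.png

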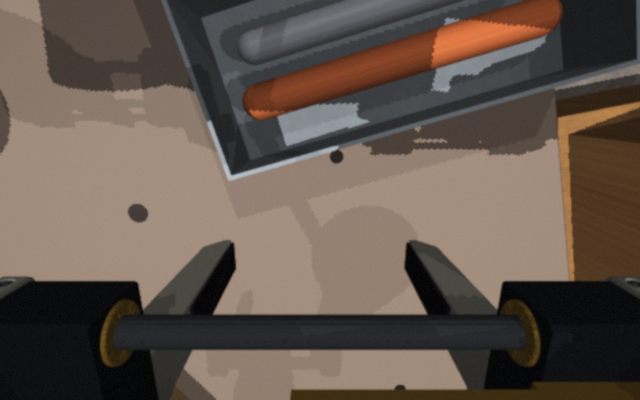

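The top view shows the clamp at about (345,198) with its handle pointing right to (433,199), the brick at (224,208), and the big and small look-alike feet at (412,290) and (241,288). I'll zoom in and measure.

```bash
cat > h.py <<'E'
import numpy as np, cv2
from plant import *
from scipy.spatial.transform import Rotation as R
def ray(c,px,z):
    px=np.atleast_2d(px).astype(float)
    d=np.c_[px,np.ones(len(px))]@np.linalg.inv(c["K"]).T@c["T"][:3,:3].T
    o=c["T"][:3,3]; s=(z-o[2])/d[:,2]
    return o+d*s[:,None]
def proj(c,p):
    p=np.atleast_2d(p); q=(p-c["T"][:3,3])@c["T"][:3,:3]@c["K"].T
    return q[:,:2]/q[:,2:]
def tri(c1,p1,c2,p2):
    A=[];b=[]
    for c,p in((c1,p1),(c2,p2)):
        d=c["T"][:3,:3]@np.linalg.inv(c["K"])@np.r_[p,1.]; d/=np.linalg.norm(d)
        M=np.eye(3)-np.outer(d,d);A.append(M);b.append(M@c["T"][:3,3])
    return np.linalg.lstsq(np.vstack(A),np.hstack(b),rcond=None)[0]
E
python3 - <<'E'
from h import *
c=read_camera("top"); im=c["img"][:,:,::-1].copy()
cv2.imwrite("pics/topz.png",cv2.resize(im[150:250,280:440],None,fx=5,fy=5,interpolation=cv2.INTER_CUBIC))
s=read_camera("side")
cv2.imwrite("pics/sidez.png",cv2.resize(s["img"][170:270,270:420,::-1],None,fx=5,fy=5,interpolation=cv2.INTER_CUBIC))
hsv=cv2.cvtColor(im,cv2.COLOR_BGR2HSV)
def m(lo,hi,x0,x1,y0,y1):
    k=cv2.inRange(hsv,lo,hi); z=np.zeros_like(k); z[y0:y1,x0:x1]=k[y0:y1,x0:x1]; return z
for name,k,z in(("blue",m((100,120,40),(125,255,255),270,420,140,250),.016),("brick",m((15,80,90),(32,255,255),180,265,155,260),.064),
  ("orange",m((3,170,120),(16,255,255),330,400,170,230),.115),("black",m((0,0,0),(180,255,45),400,440,185,215),.08)):
    ys,xs=np.nonzero(k); print(name,len(xs))
    P=ray(c,np.c_[xs,ys],z)[:,:2].astype(np.float32)
    r=cv2.minAreaRect(P); print(np.round(r[0],4),np.round(r[1],4),r[2], "px mean",xs.mean(),ys.mean(), cv2.boxPoints(cv2.minAreaRect(np.c_[xs,ys].astype(np.float32))).round(1).tolist())
E
```

```text
blue 1509
[ 0.5106 -0.0781] [0.2625 0.1485] 75.91976165771484 px mean 348.4208084824387 200.9715043074884 [[294.6000061035156, 212.60000610351562], [305.6000061035156, 163.39999389648438], [393.29998779296875, 182.8000030517578], [382.29998779296875, 232.10000610351562]]
brick 3461
[0.4892 0.2574] [0.2315 0.1232] 20.994333267211914 px mean 224.08899162091882 207.63016469228546 [[189.5, 176.6999969482422], [231.10000610351562, 160.39999389648438], [261.20001220703125, 237.60000610351562], [219.60000610351562, 253.89999389648438]]
orange 61
[ 0.4997 -0.1246] [0.0669 0.0238] 46.09754943847656 px mean 362.0163934426229 198.59016393442624 [[351.8999938964844, 193.1999969482422], [357.79998779296875, 186.6999969482422], [376.3999938964844, 203.5], [370.3999938964844, 210.0]]
black 218
[ 0.4942 -0.2788] [0.0786 0.0223] 88.64108276367188 px mean 417.6605504587156 199.54128440366972 [[404.0, 196.0], [432.0, 196.0], [432.0, 204.0], [404.0, 204.0]]
```

View pics/topz.png

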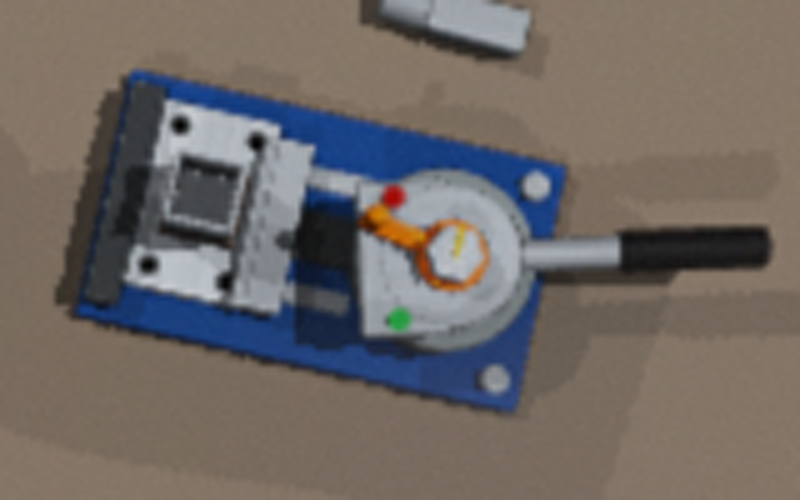

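View pics/sidez.png

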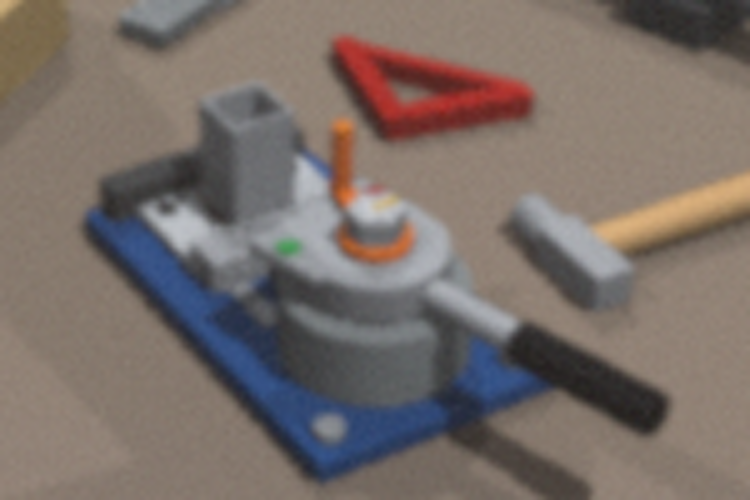

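```bash
python3 - <<'E'
from h import *
c=read_camera("top"); s=read_camera("side"); im=c["img"]
f=lambda x,y:(280+x/5,150+y/5)
g=lambda x,y:(270+x/5,170+y/5)
hexc=ray(c,f(457,252),.107)[0]; print("hex",hexc, "tri", tri(c,f(457,252),s,g(376,212)))
y=np.array([np.cos(np.radians(75.92)),np.sin(np.radians(75.92))]);x=np.array([y[1],-y[0]])
ctr=np.array([.5106,-.0781]); print("axis in base frame x,y",(hexc[:2]-ctr)@x,(hexc[:2]-ctr)@y)
for n,p,z in(("grip in",f(622,250),.072),("grip out",f(768,246),.072),("tube",f(204,193),.094),("red",f(394,196),.09),("green",f(400,318),.09),("postbase",f(390,228),.095)):
    P=ray(c,p,z)[0]; v=P[:2]-hexc[:2]; print(n,P.round(4),"r",np.hypot(*v).round(4),"ang",np.degrees(np.arctan2(v[1],v[0])).round(1))
print("tubetri",tri(c,f(204,193),s,g(247,100)))
print("posttop side z.13", ray(s,g(343,124),.13), tri(c,f(372,217),s,g(343,124)))
st=read_state(); print(R.from_rotvec(st["orientation"]).as_matrix().round(3))
# brick top
hsv=cv2.cvtColor(im,cv2.COLOR_RGB2HSV); z=im[150:260,180:270]; 
cv2.imwrite("pics/brick.png",cv2.resize(z[:,:,::-1],None,fx=5,fy=5,interpolation=cv2.INTER_CUBIC))
z=s["img"][145:220,205:300]; cv2.imwrite("pics/brick_s.png",cv2.resize(z[:,:,::-1],None,fx=6,fy=6,interpolation=cv2.INTER_CUBIC))
E
```

```text
hex [ 0.49424742 -0.14507493  0.107     ] tri [ 0.49458251 -0.14563816  0.10382618]
axis in base frame x,y 0.0004321255420574113 -0.06894100031968677
grip in [ 0.4956 -0.2427  0.072 ] r 0.0976 ang -89.2
grip out [ 0.4959 -0.3249  0.072 ] r 0.1798 ang -89.5
tube [ 0.5308 -0.0094  0.094 ] r 0.1405 ang 74.9
red [ 0.5271 -0.1139  0.09  ] r 0.0453 ang 43.5
green [ 0.46  -0.115  0.09 ] r 0.0456 ang 138.7
postbase [ 0.5091 -0.1106  0.095 ] r 0.0376 ang 66.7
tubetri [ 0.53180102 -0.01050971  0.09722993]
posttop side z.13 [[ 0.51447164 -0.10344003  0.13      ]] [ 0.51457992 -0.09950418  0.12772781]
[[-0.961  0.275 -0.   ]
 [ 0.275  0.961 -0.   ]
 [ 0.    -0.    -1.   ]]
```

View pics/brick.png

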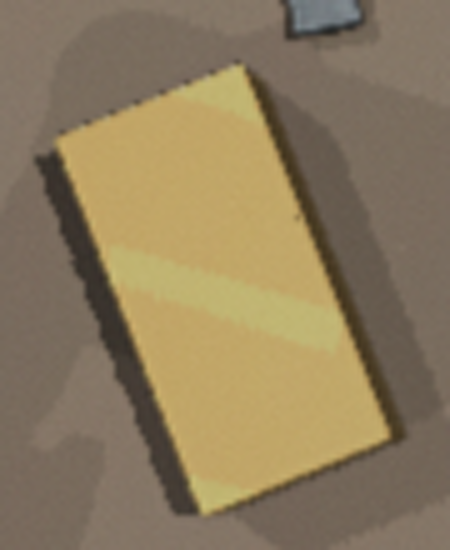

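View pics/brick_s.png

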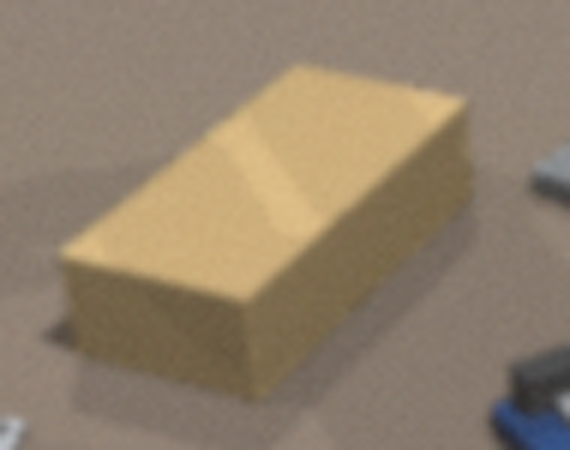

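```bash
python3 -m creep '[[[-1.2,-1.1,0],[0,0,0]],[[-2.4,-2.3,0],[0,0,0]],[[-2.4,-2.3,0],[0,0,0]],[[-2.4,-2.3,0],[0,0,0]],[[-2.4,-2.3,0],[0,0,0]],[[-2.4,-2.3,0],[0,0,0]],[[-2.4,-2.3,0],[0,0,0]],[[-2.4,-2.3,0],[0,0,0]],[[-2.4,-2.3,0],[0,0,0]],[[-2.4,-2.3,0],[0,0,0]],[[-2.4,-2.3,0],[0,0,0]],[[-2.4,-2.3,0],[0,0,0]]]' 0 30
python3 -m creep '[[[-2.4,-2.3,0],[0,0,0]],[[-2.4,-2.3,0],[0,0,0]],[[-2.4,-2.3,0],[0,0,0]],[[-2.4,-2.3,0],[0,0,0]],[[-2.4,-2.3,0],[0,0,0]],[[-2.4,-2.3,0],[0,0,0]],[[-2.4,-2.3,0],[0,0,0]],[[-2.4,-2.3,0],[0,0,0]],[[-2.4,-2.3,0],[0,0,0]],[[-2.4,-2.3,0],[0,0,0]],[[-2.4,-2.3,0],[0,0,0]],[[-2,-1.9,0],[0,0,0]]]'
python3 - <<'E'
from h import *
c=read_camera("top")
z=.064
P=ray(c,[(180+x/5,150+y/5) for x,y in((57,140),(242,65),(393,437),(203,515))],z)[:,:2]
print(P,P.mean(0)); e=(P[1]-P[2]+P[0]-P[3])/2; print(np.hypot(*e),np.degrees(np.arctan2(e[1],e[0])))
e=(P[0]-P[1]+P[3]-P[2])/2; print(np.hypot(*e),np.degrees(np.arctan2(e[1],e[0]))-90)
s=read_state();print(s["q"],s["tool_pos"],s["force"])
E
```

```text
t: 1.35
tool_pos: [0.3582, 0.2456, 0.405]
orientation: [0.436, 3.111, 0.001]
force: [-0.2, -0.2, 0.4]
opening: 0.0178
t: 2.35
tool_pos: [0.5567, -0.0947, 0.4047]
orientation: [0.438, 3.111, -0.001]
force: [0.9, 0.8, 0.2]
opening: 0.0006
[[0.57218652 0.35142204]
 [0.61235189 0.2481459 ]
 [0.40194767 0.16594086]
 [0.36182415 0.2709345 ]] [0.48707755 0.25911082]
0.22556229943568207 21.139371017460988
0.11160489759732295 21.08186391362007
[-0.26367595  0.03940518  1.58507926 -0.00217883  1.51558625 -1.55275941] [ 0.55786762 -0.09800108  0.40434917] [-2.68276211 -1.03260514  0.20853726]
```

```bash
python3 -m creep '[[[0,0,1],[0,0,0]],[[0,0,2],[0,0,0]],[[0,0,2],[0,0,0]],[[0,0,2],[0,0,0]],[[0,0,2],[0,0,0]],[[0,0,1.5],[0,0,0]],[[0,0,1],[0,0,0]],[[0,0,0.5],[0,0,0]],[[0,0,0],[0,0,0]]]' 
python3 - <<'E'
from h import *
s=read_camera("side");cv2.imwrite("pics/s1.png",cv2.resize(s["img"][130:270,270:430,::-1],None,fx=5,fy=4.28,interpolation=cv2.INTER_CUBIC))
s=read_camera("wrist");cv2.imwrite("pics/w1.png",s["img"][:,:,::-1])
E
```

```text
t: 3.15
tool_pos: [0.5553, -0.0919, 0.2834]
orientation: [-0.435, -3.109, -0.001]
force: [1.3, -0.4, -0.2]
opening: 0.0002
```

View pics/s1.png

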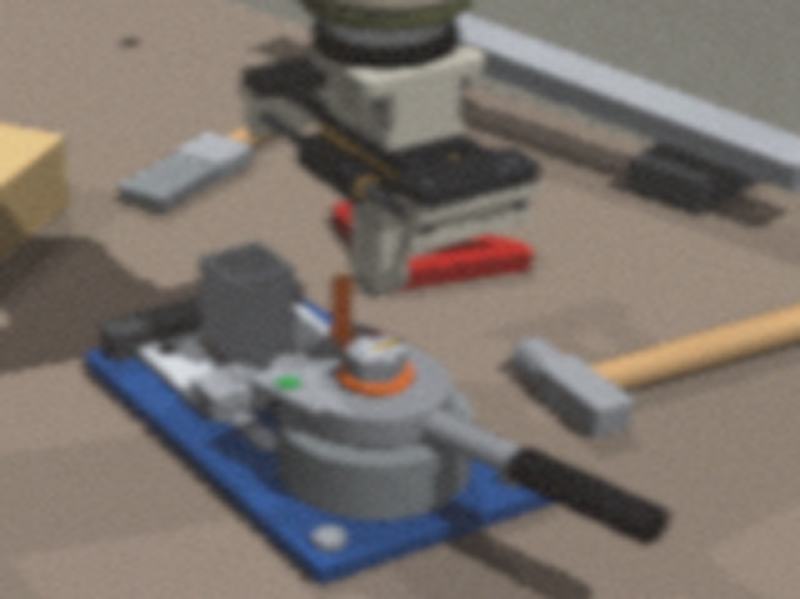

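View pics/w1.png

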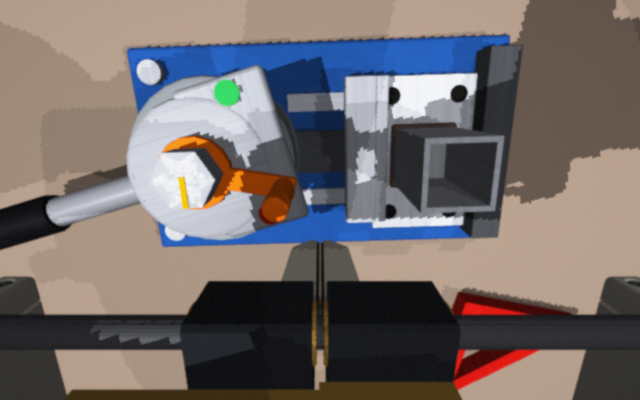

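```bash
python3 -m creep '[[[0.48,-0.5,0],[0,0,0]],[[0.77,-0.22,0],[0,0,0]],[[0.77,-0.22,0],[0,0,0]],[[0.48,-0.14,0],[0,0,0]],[[0.48,-0.14,0],[0,0,0]],[[0.48,-0.14,0],[0,0,0]],[[0.48,-0.14,0],[0,0,0]],[[0.48,-0.14,0],[0,0,0]],[[0.48,-0.14,0],[0,0,0]],[[0,0,0],[0,0,0]]]' 
python3 - <<'E'
from h import *
s=read_camera("side");cv2.imwrite("pics/s2.png",cv2.resize(s["img"][130:270,270:430,::-1],None,fx=5,fy=4.28,interpolation=cv2.INTER_CUBIC))
s=read_camera("wrist");cv2.imwrite("pics/w2.png",s["img"][:,:,::-1])
E
```

```text
t: 4.08
tool_pos: [0.5031, -0.0963, 0.2847]
orientation: [-0.436, -3.11, 0.0]
force: [-1.0, -0.3, -0.7]
opening: 0.0004
```

View pics/w2.png

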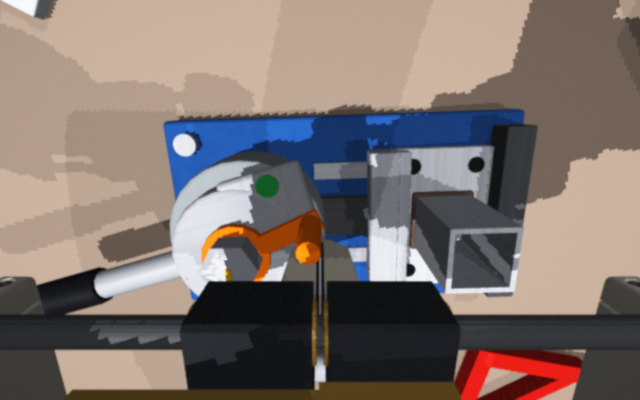

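```bash
python3 -m creep '[[[0.38,-0.11,0],[0,0,0]],[[0.38,-0.11,0],[0,0,0]],[[0.38,-0.11,0],[0,0,0]],[[0,0,0],[0,0,0]]]' ; python3 -m creep '[[[0.29,-0.08,0],[0,0,0]],[[0.29,-0.08,0],[0,0,0]],[[0,0,0],[0,0,0]]]'; python3 -m creep '[[[0.29,-0.08,0],[0,0,0]],[[0,0,0],[0,0,0]]]'; 
python3 - <<'E'
from h import *
s=read_camera("wrist");cv2.imwrite("pics/w3.png",s["img"][:,:,::-1])
E
```

```text
t: 4.52
tool_pos: [0.4917, -0.0967, 0.2848]
orientation: [0.437, 3.11, -0.002]
force: [1.7, -2.0, -0.5]
opening: 0.0003
t: 4.77
tool_pos: [0.4866, -0.0972, 0.2852]
orientation: [0.436, 3.107, -0.004]
force: [8.5, -8.0, -5.8]
opening: 0.0005
t: 4.93
tool_pos: [0.4848, -0.0973, 0.2854]
orientation: [0.436, 3.102, -0.004]
force: [20.0, -9.7, -14.9]
opening: 0.0005
```

View pics/w3.png

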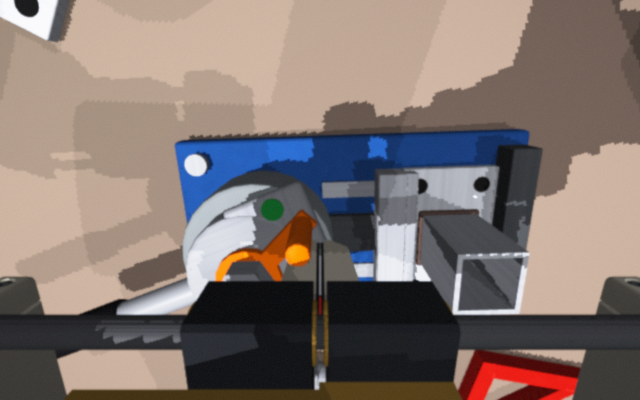

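```bash
python3 -m creep '[[[-0.77,0.22,0],[0,0,0]],[[-1.5,0.44,0],[0,0,0]],[[-2.5,0.7,-0.5],[0,0,0]],[[-2.5,0.7,-1],[0,0,0]],[[-2,0.5,0],[0,0,0]],[[0,0,0],[0,0,0]]]'
python3 - <<'E'
from h import *
s=read_camera("side");cv2.imwrite("pics/s4.png",cv2.resize(s["img"][130:270,270:430,::-1],None,fx=5,fy=4.28,interpolation=cv2.INTER_CUBIC))
c=read_camera("top");cv2.imwrite("pics/t4.png",cv2.resize(c["img"][150:250,280:440,::-1],None,fx=5,fy=5,interpolation=cv2.INTER_CUBIC))
s=read_camera("wrist");cv2.imwrite("pics/w4.png",s["img"][:,:,::-1])
E
```

```text
t: 5.48
tool_pos: [0.5817, -0.0969, 0.3002]
orientation: [0.436, 3.11, 0.001]
force: [-0.1, 0.3, -0.1]
opening: 0.0001
```

View pics/w4.png

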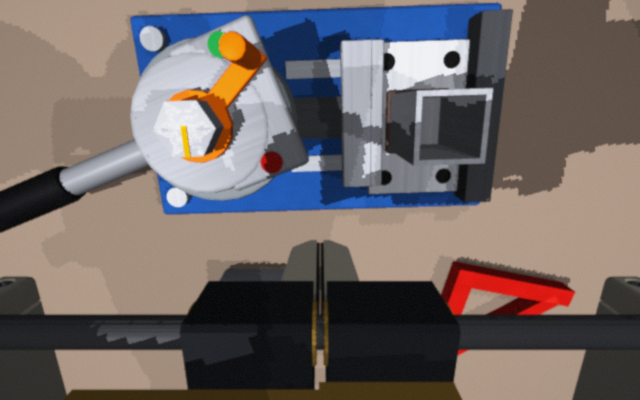

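View pics/t4.png

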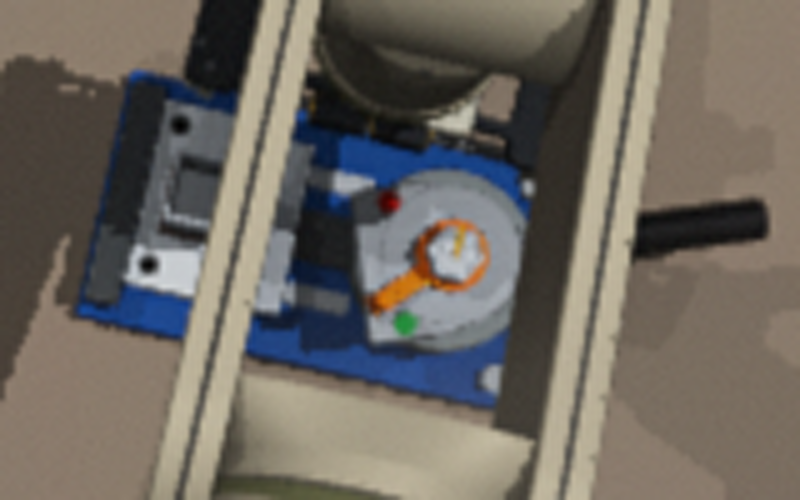

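View pics/s4.png

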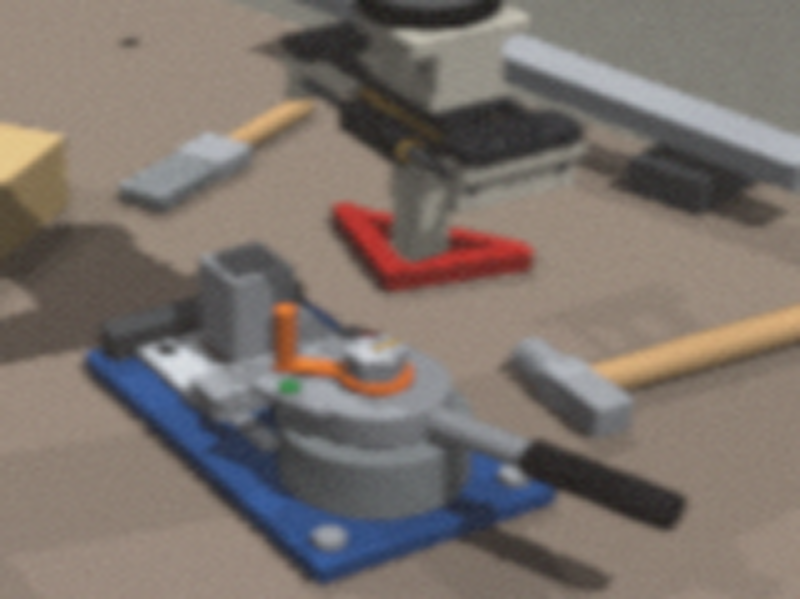

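```bash
python3 - <<'E'
from h import *
c=read_camera("top"); s=read_camera("side"); w=read_camera("wrist"); H=np.array([.4945,-.1453])
def a(n,P): v=P[0][:2]-H; print(n,P[0].round(4),np.hypot(*v).round(4),np.degrees(np.arctan2(v[1],v[0])).round(1))
a("post side",ray(s,(270+286/5,130+308/4.28),.13))
a("post wrist",ray(w,(233,46),.13))
print(tri(w,(233,46),s,(270+286/5,130+308/4.28)))
a("post side0",ray(s,(270+343/5,170+124/5),.13))
a("handle out top",ray(c,(280+766/5,150+219/5),.072)); a("handle0 out",ray(c,(280+768/5,150+246/5),.072))
for n,p in(("g",(404,322)),("r",(390,203))): a(n,ray(c,(280+p[0]/5,150+p[1]/5),.09))
E
```

```text
post side [ 0.469  -0.1061  0.13  ] 0.0467 123.0
post wrist [ 0.4694 -0.1024  0.13  ] 0.0497 120.3
[ 0.46989763 -0.10353333  0.1284431 ]
post side0 [ 0.5145 -0.1034  0.13  ] 0.0464 64.5
handle out top [ 0.5111 -0.3245  0.072 ] 0.1799 -84.7
handle0 out [ 0.4959 -0.3249  0.072 ] 0.1796 -89.6
g [ 0.4578 -0.1171  0.09  ] 0.0463 142.5
r [ 0.5233 -0.1116  0.09  ] 0.0444 49.5
```

```bash
python3 -m creep '[[[0.2,-1.5,-1],[0,0,0]],[[0.36,-3.0,-1],[0,0,0]],[[0.36,-3.2,-1],[0,0,0]],[[0.36,-3.2,0],[0,0,0]],[[0.36,-3.2,0],[0,0,0]],[[0.36,-3.2,0],[0,0,0]],[[0.2,-2.35,0],[0,0,0]],[[0,0,0],[0,0,6.9]],[[0,0,0],[0,0,6.9]],[[0,0,0],[0,0,6.9]],[[0,0,0],[0,0,6.9]],[[0,0,0],[0,0,6.9]]]' 60 20
python3 -m creep '[[[0,0,0],[0,0,6.9]],[[0,0,0],[0,0,6.9]],[[0,0,0],[0,0,6.9]],[[0,0,0],[0,0,6.9]],[[0,0,0],[0,0,6.9]],[[0,0,0],[0,0,0]]]' 
python3 - <<'E'
from h import *
s=read_state();print(s["q"],s["tool_pos"],s["force"]); M=R.from_rotvec(s["orientation"]).as_matrix(); print(M.round(3), np.degrees(np.arctan2(M[1,1],M[0,1])), (np.array([.507,-.2797,.2393])-s["tool_pos"])@M)
s=read_camera("wrist");cv2.imwrite("pics/w5.png",s["img"][:,:,::-1])
E
```

```text
t: 6.78
tool_pos: [0.5032, -0.2798, 0.3297]
orientation: [-1.349, -2.837, -0.0]
force: [-0.5, 0.4, 0.0]
opening: 0.0561
t: 7.28
tool_pos: [0.5034, -0.2797, 0.3298]
orientation: [-2.129, -2.31, -0.0]
force: [0.7, 0.0, 0.3]
opening: 0.0561
[-5.96175500e-01  1.12461416e-01  1.64593269e+00  7.41568959e-05
  1.38341763e+00 -6.77728580e-01] [ 0.50338887 -0.27967715  0.32978338] [0.66195425 0.02917791 0.27871851]
[[-0.081  0.997 -0.   ]
 [ 0.997  0.081  0.   ]
 [ 0.    -0.    -1.   ]] 4.671855990697789 [-0.00033446  0.00360858  0.09048286]
```

View pics/w5.png

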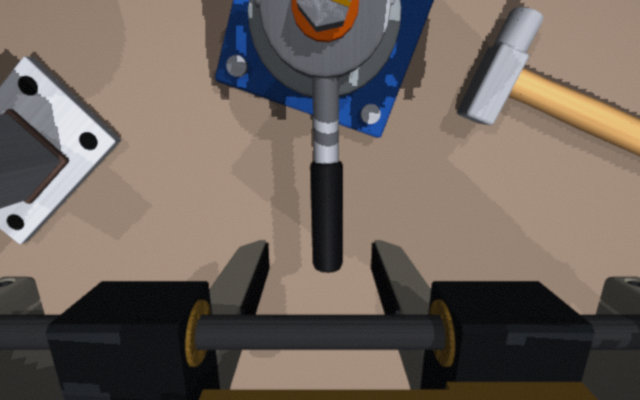

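```bash
python3 -m creep '[[[0,0.4,1],[0,0,0]],[[0,0,2],[0,0,0]],[[0,0,2],[0,0,0]],[[0,0,2],[0,0,0]],[[0,0,1.5],[0,0,0]],[[0,0,0.5],[0,0,0]],[[0,0,0],[0,0,0]]]'
python3 -m creep '[[[0,0,0],[0,0,0]],[[0,0,0],[0,0,0]],[[0,0,0],[0,0,0]],[[0,0,0],[0,0,0]]]' 34 
python3 - <<'E'
from h import *
s=read_camera("side");cv2.imwrite("pics/s6.png",cv2.resize(s["img"][130:270,270:430,::-1],None,fx=5,fy=4.28,interpolation=cv2.INTER_CUBIC))
s=read_camera("wrist");cv2.imwrite("pics/w6.png",s["img"][:,:,::-1])
E
```

```text
t: 7.92
tool_pos: [0.5072, -0.2789, 0.2373]
orientation: [-2.117, -2.316, 0.001]
force: [-0.6, -0.2, 0.9]
opening: 0.0559
t: 8.25
tool_pos: [0.5084, -0.2799, 0.241]
orientation: [2.12, 2.316, 0.0]
force: [-0.4, -0.6, 0.4]
opening: 0.0344
```

View pics/s6.png

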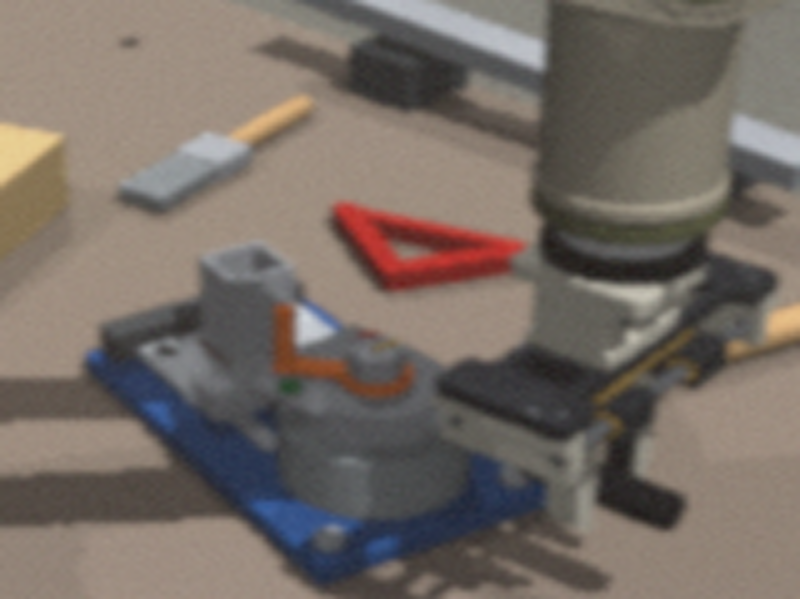

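View pics/w6.png

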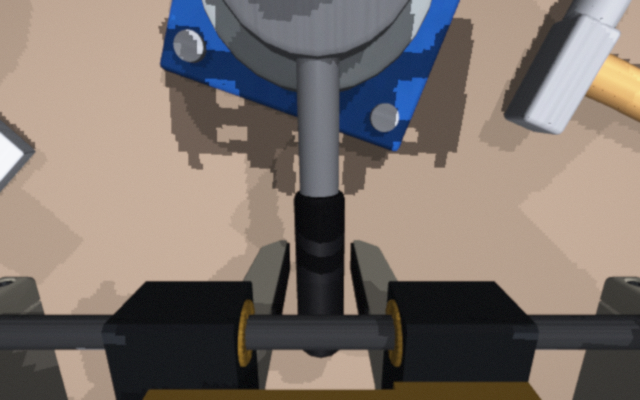

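```bash
python3 -m creep '[[[0.02,-0.71,0],[0,0,3]],[[0.07,-1.41,0],[0,0,6]],[[0.07,-1.41,0],[0,0,6]],[[0.07,-1.41,0],[0,0,6]],[[0.07,-1.41,0],[0,0,6]],[[0.07,-1.41,0],[0,0,6]],[[0.07,-1.41,0],[0,0,6]],[[0.07,-1.41,0],[0,0,6]],[[0.07,-1.41,0],[0,0,6]],[[0.02,-0.71,0],[0,0,3]],[[0,0,0],[0,0,0]]]'
cat > st.py <<'E'
from h import *
s=read_state();M=R.from_rotvec(s["orientation"]).as_matrix();H=np.array([.4945,-.1453]);v=s["tool_pos"][:2]-H
print("r",np.hypot(*v).round(4),"ang",np.degrees(np.arctan2(v[1],v[0])).round(1),"toolyaw",np.degrees(np.arctan2(M[1,1],M[0,1])).round(1),"pos",s["tool_pos"].round(4),"F",s["force"].round(1),"Ftool",(s["force"]@M).round(1),"t",s["t"],"q",s["q"].round(2))
E
python3 st.py
```

```text
t: 9.27
tool_pos: [0.3937, -0.2335, 0.2402]
orientation: [2.943, 1.097, 0.001]
force: [0.4, -0.1, 0.1]
opening: 0.0317
r 0.1339 ang -138.8 toolyaw -49.1 pos [ 0.3937 -0.2335  0.2402] F [ 0.4 -0.1  0.1] Ftool [ 0.2  0.3 -0.1] t 9.2667 q [-0.65 -0.11  2.04 -0.    1.21  0.21]
```

```bash
python3 -m creep '[[[0.01,-0.47,0],[0,0,2]],[[0.01,-0.47,0],[0,0,2]],[[0,0,0],[0,0,0]]]'; python3 st.py
```

```text
t: 9.52
tool_pos: [0.3885, -0.2267, 0.2401]
orientation: [2.978, 0.998, 0.001]
force: [0.7, 0.0, -0.4]
opening: 0.032
r 0.1336 ang -142.5 toolyaw -52.9 pos [ 0.3885 -0.2267  0.2401] F [ 0.7  0.  -0.4] Ftool [0.6 0.4 0.4] t 9.5167 q [-0.64 -0.13  2.07 -0.    1.21  0.28]
```

```bash
python3 - <<'E'
from h import *
s=read_camera("wrist");cv2.imwrite("pics/w7.png",s["img"][:,:,::-1])
E
```

```text
(no output)
```

View pics/w7.png

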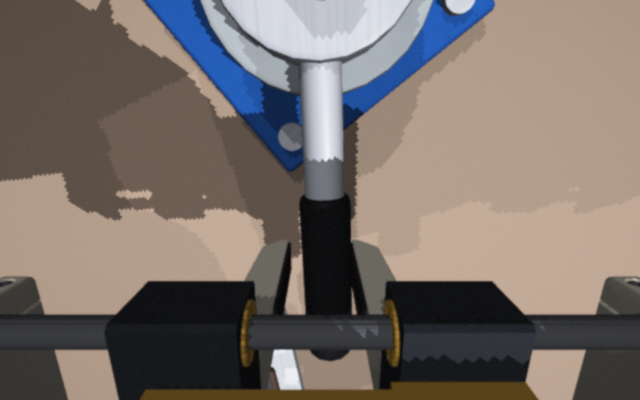

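```bash
python3 -m creep '[[[0.02,0.71,0],[0,0,-3]],[[0.07,1.41,0],[0,0,-6]],[[0.07,1.41,0],[0,0,-6]],[[0.07,1.41,0],[0,0,-6]],[[0.07,1.41,0],[0,0,-6]],[[0.07,1.41,0],[0,0,-6]],[[0.07,1.41,0],[0,0,-6]]]'; python3 st.py;  python3 -m creep '[[[0.07,1.41,0],[0,0,-6]],[[0.07,1.41,0],[0,0,-6]],[[0.07,1.41,0],[0,0,-6]],[[0.07,1.41,0],[0,0,-6]],[[0.02,0.71,0],[0,0,-3]],[[0.02,0.47,0],[0,0,-2]]]'; python3 st.py
```

```text
t: 10.15
tool_pos: [0.4632, -0.2765, 0.2388]
orientation: [-2.464, -1.941, 0.002]
force: [-7.9, 5.0, 5.8]
opening: 0.0318
r 0.1349 ang -103.4 toolyaw -13.5 pos [ 0.4632 -0.2765  0.2388] F [-7.9  5.   5.8] Ftool [ 3.  -8.9 -5.7] t 10.15 q [-0.63  0.12  1.82 -0.    1.21 -0.4 ]
t: 10.65
tool_pos: [0.5309, -0.276, 0.2387]
orientation: [-1.902, -2.496, 0.002]
force: [-6.8, -0.3, 3.1]
opening: 0.0318
r 0.1356 ang -74.4 toolyaw 15.4 pos [ 0.5309 -0.276   0.2387] F [-6.8 -0.3  3.1] Ftool [ 1.5 -6.6 -3.1] t 10.65 q [-0.56  0.26  1.65 -0.    1.23 -0.83]
```

```bash
python3 -m creep '[[[0.02,0.71,0],[0,0,-3]],[[0.02,0.71,0],[0,0,-3]],[[0,0.24,0],[0,0,-1]],[[0,0,0],[0,0,0]]]'; python3 st.py; python3 - <<'E'
from h import *
c=read_camera("top");cv2.imwrite("pics/t8.png",cv2.resize(c["img"][150:250,280:440,::-1],None,fx=5,fy=5,interpolation=cv2.INTER_CUBIC))
s=read_camera("side");cv2.imwrite("pics/s8.png",cv2.resize(s["img"][130:270,270:430,::-1],None,fx=5,fy=4.28,interpolation=cv2.INTER_CUBIC))
E
```

```text
t: 10.98
tool_pos: [0.5465, -0.2708, 0.2387]
orientation: [-1.749, -2.606, 0.002]
force: [-3.5, -1.4, 0.7]
opening: 0.0318
r 0.1358 ang -67.5 toolyaw 22.3 pos [ 0.5465 -0.2708  0.2387] F [-3.5 -1.4  0.7] Ftool [ 0.  -3.8 -0.7] t 10.9833 q [-0.54  0.29  1.62 -0.    1.24 -0.93]
```

View pics/t8.png

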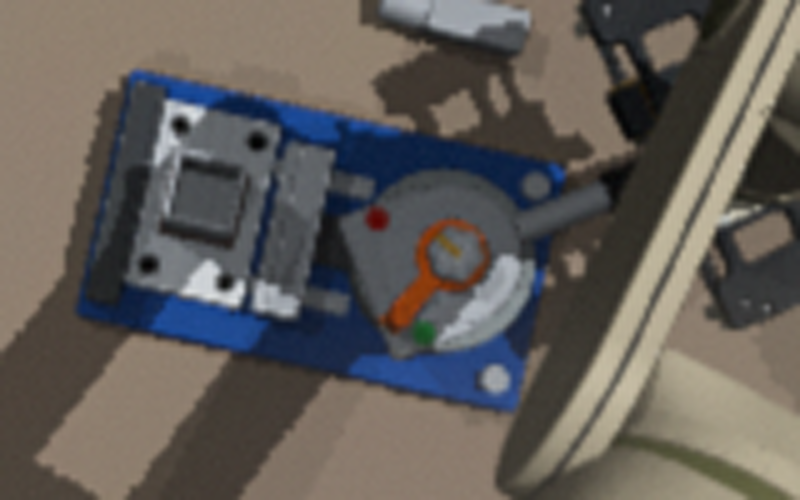

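View pics/s8.png

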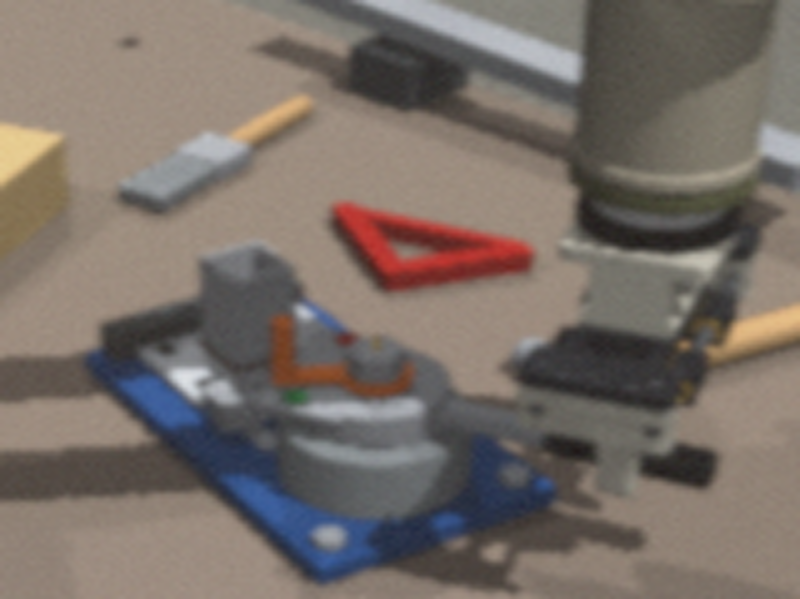

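The jaw now shows a clear blue gap to the plate (x≈245–260 in the zoom), and the screw mark has turned about 60°. I'll do a second, partial stroke for margin.

```bash
python3 -m creep '[[[0.02,-0.71,0],[0,0,3]],[[0.07,-1.41,0],[0,0,6]],[[0.07,-1.41,0],[0,0,6]],[[0.07,-1.41,0],[0,0,6]],[[0.07,-1.41,0],[0,0,6]],[[0.02,-0.71,0],[0,0,3]],[[0,0,0],[0,0,0]]]'; python3 st.py;  python3 -m creep '[[[0.02,0.71,0],[0,0,-3]],[[0.07,1.41,0],[0,0,-6]],[[0.07,1.41,0],[0,0,-6]],[[0.07,1.41,0],[0,0,-6]]]'; python3 st.py
```

```text
t: 11.67
tool_pos: [0.4766, -0.2795, 0.2397]
orientation: [2.372, 2.059, 0.001]
force: [-0.7, 0.8, -0.2]
opening: 0.0314
r 0.1353 ang -97.6 toolyaw -8.1 pos [ 0.4766 -0.2795  0.2397] F [-0.7  0.8 -0.2] Ftool [ 0.7 -0.8  0.2] t 11.6667 q [-0.62  0.15  1.78  0.    1.21 -0.48]
t: 12.0
tool_pos: [0.5266, -0.2774, 0.2394]
orientation: [-1.944, -2.465, 0.002]
force: [-8.0, 1.7, 4.4]
opening: 0.0319
r 0.136 ang -76.3 toolyaw 13.5 pos [ 0.5266 -0.2774  0.2394] F [-8.   1.7  4.4] Ftool [ 3.5 -7.4 -4.3] t 12.0 q [-0.57  0.26  1.66 -0.    1.23 -0.81]
```

```bash
python3 -m creep '[[[0.02,0.71,0],[0,0,-3]],[[0.02,0.71,0],[0,0,-3]],[[0.02,0.71,0],[0,0,-3]],[[0,0,0],[0,0,0]]]'; python3 st.py;  python3 - <<'E'
from h import *
c=read_camera("top");cv2.imwrite("pics/t9.png",cv2.resize(c["img"][150:250,280:440,::-1],None,fx=5,fy=5,interpolation=cv2.INTER_CUBIC))
E
```

```text
t: 12.33
tool_pos: [0.5475, -0.2707, 0.2395]
orientation: [-1.747, -2.61, 0.001]
force: [-3.5, -1.5, 1.3]
opening: 0.0319
r 0.1362 ang -67.1 toolyaw 22.4 pos [ 0.5475 -0.2707  0.2395] F [-3.5 -1.5  1.3] Ftool [-0.1 -3.8 -1.3] t 12.3333 q [-0.54  0.29  1.61 -0.    1.24 -0.93]
```

View pics/t9.png

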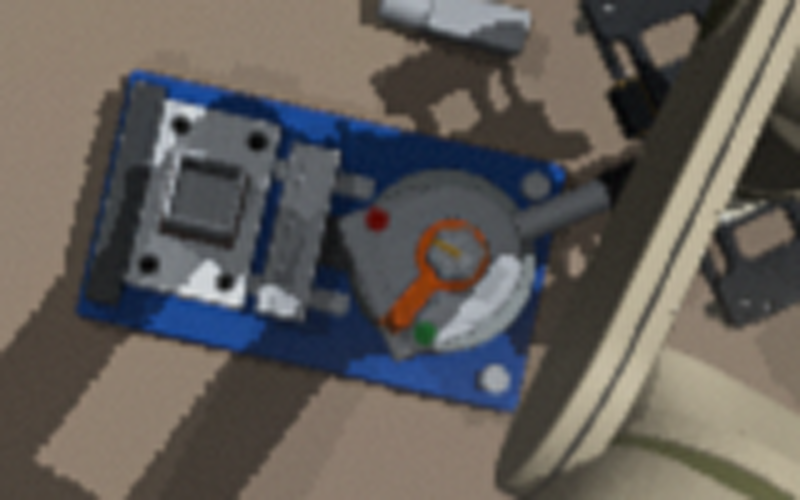

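```bash
python3 -m creep '[[[0,-0.4,0],[0,0,0]],[[0,0,0],[0,0,0]],[[0,0,-1],[0,0,0]],[[0,0,-2],[0,0,0]],[[0,0,-3],[0,0,0]],[[0,0,-3],[0,0,0]],[[0,0,-3],[0,0,6.15]],[[0,0,0],[0,0,6.15]],[[0,0,0],[0,0,6.15]],[[0,0,0],[0,0,6.15]],[[0,0,0],[0,0,6.15]],[[0,0,0],[0,0,6.15]]]' 75; python3 st.py; python3 - <<'E'
from h import *
s=read_state();M=R.from_rotvec(s["orientation"]).as_matrix(); print((np.array([.5308,-.0095,.3593])-s["tool_pos"])@M)
E
```

```text
t: 13.38
tool_pos: [0.543, -0.2724, 0.361]
orientation: [2.494, 1.908, 0.001]
force: [0.4, 0.1, -0.4]
opening: 0.0697
r 0.136 ang -69.1 toolyaw -15.2 pos [ 0.543  -0.2724  0.361 ] F [ 0.4  0.1 -0.4] Ftool [0.2 0.3 0.4] t 13.3833 q [-0.55  0.17  1.52  0.    1.45 -0.28]
[ 0.25047812 -0.08063982  0.00154502]
```

```bash
python3 -m creep '[[[1.5,-0.5,0],[0,0,0]],[[3,-1,0],[0,0,0]],[[3,-1,0],[0,0,0]],[[3,-1,0],[0,0,0]],[[3,-1,0],[0,0,0]],[[3,-1,0],[0,0,0]],[[3,-1,0],[0,0,0]],[[3,-1,0],[0,0,0]],[[2.5,-0.56,0],[0,0,0]],[[0,0,0],[0,0,0]],[[0,0,0],[0,0,0]]]'; python3 st.py; python3 - <<'E'
from h import *
s=read_state();M=R.from_rotvec(s["orientation"]).as_matrix(); print((np.array([.5308,-.0095,.3593])-s["tool_pos"])@M)
s=read_camera("wrist");cv2.imwrite("pics/w10.png",s["img"][:,:,::-1])
g=proj(s,[[.5308,-.0095,.094]]);print(g)
E
```

```text
t: 14.3
tool_pos: [0.529, -0.0082, 0.3605]
orientation: [2.485, 1.921, 0.001]
force: [-0.3, -1.4, -0.1]
opening: 0.07
r 0.1413 ang 75.9 toolyaw -14.6 pos [ 0.529  -0.0082  0.3605] F [-0.3 -1.4 -0.1] Ftool [-1.4  0.1  0.1] t 14.3 q [-0.11 -0.04  1.74  0.    1.44  0.14]
[-0.0007578   0.0020638   0.00117716]
[[322.77726561 211.49028952]]
```

View pics/w10.png

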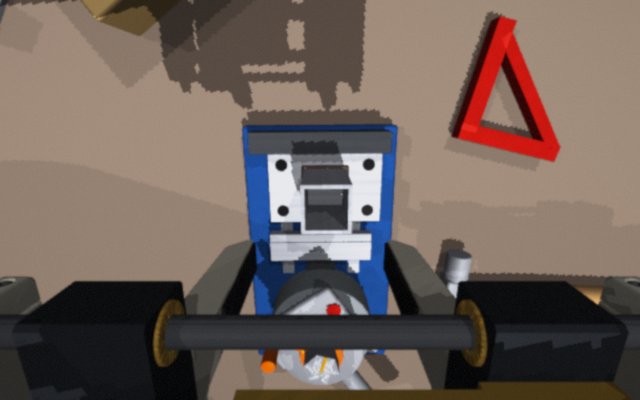

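```bash
python3 -m creep '[[[0.1,0.3,1],[0,0,0]],[[0,0,2],[0,0,0]],[[0,0,2.5],[0,0,0]],[[0,0,2.5],[0,0,0]],[[0,0,2],[0,0,0]],[[0,0,1.3],[0,0,0]],[[0,0,0.5],[0,0,0]],[[0,0,0],[0,0,0]]]'; python3 st.py; python3 - <<'E'
from h import *
s=read_camera("wrist");cv2.imwrite("pics/w11.png",s["img"][:,:,::-1])
E
```

```text
t: 15.02
tool_pos: [0.5319, -0.0104, 0.2402]
orientation: [-2.49, -1.913, 0.003]
force: [-1.0, -0.5, -0.5]
opening: 0.0699
r 0.14 ang 74.5 toolyaw -14.9 pos [ 0.5319 -0.0104  0.2402] F [-1.  -0.5 -0.5] Ftool [-0.7 -0.8  0.5] t 15.0167 q [-0.12  0.09  1.84 -0.    1.21  0.14]
```

View pics/w11.png

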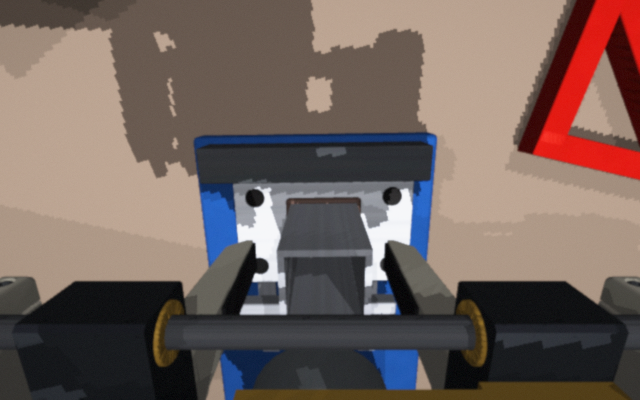

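```bash
python3 -m creep '[[[0,0.05,0],[0,0,0]],[[0,0,0],[0,0,0]],[[0,0,0],[0,0,0]],[[0,0,0],[0,0,0]],[[0,0,0],[0,0,0]],[[0,0,0],[0,0,0]]]' 10 45; python3 st.py; python3 -m creep '[[[0,0,-0.4],[0,0,0]],[[0,0,-0.6],[0,0,0]],[[0,0,-1],[0,0,0]],[[0,0,0],[0,0,0]]]'; python3 st.py;  python3 - <<'E'
from h import *
s=read_camera("side");cv2.imwrite("pics/s12.png",cv2.resize(s["img"][130:270,270:430,::-1],None,fx=5,fy=4.28,interpolation=cv2.INTER_CUBIC))
E
```

```text
t: 15.57
tool_pos: [0.5333, -0.0099, 0.2424]
orientation: [2.489, 1.915, 0.001]
force: [0.2, -0.4, 2.6]
opening: 0.0399
r 0.1408 ang 74.0 toolyaw -14.9 pos [ 0.5333 -0.0099  0.2424] F [ 0.2 -0.4  2.6] Ftool [-0.4  0.3 -2.6] t 15.5667 q [-0.11  0.09  1.84 -0.    1.21  0.14]
t: 15.9
tool_pos: [0.5334, -0.0099, 0.2635]
orientation: [2.489, 1.915, 0.002]
force: [1.2, -0.7, -7.3]
opening: 0.0398
r 0.1409 ang 74.0 toolyaw -14.9 pos [ 0.5334 -0.0099  0.2635] F [ 1.2 -0.7 -7.3] Ftool [-0.3  1.3  7.3] t 15.9 q [-0.11  0.07  1.82  0.    1.25  0.14]
```

View pics/s12.png

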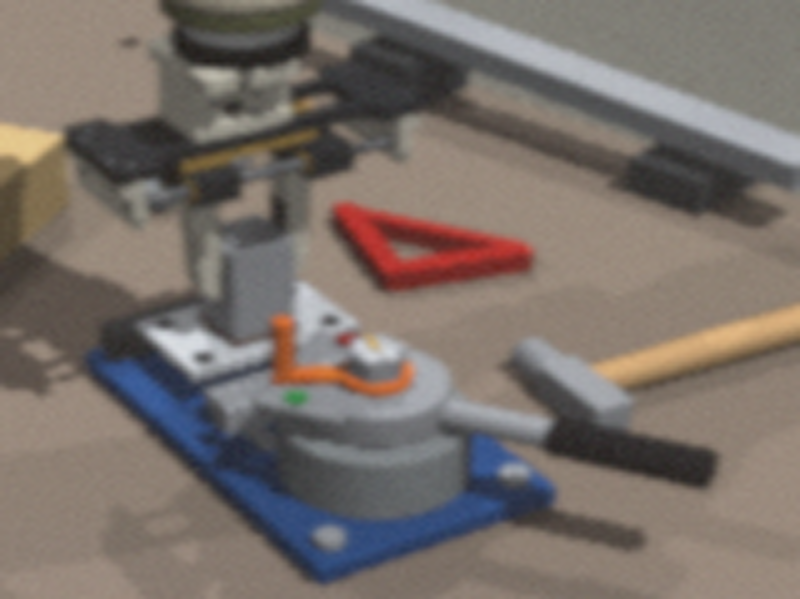

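```bash
python3 -m creep '[[[0,0,-1.2],[0,0,0]],[[0,0,-2],[0,0,0]],[[0,0,-2.2],[0,0,0]],[[1,-0.46,-2],[0,0,0]],[[2,-0.92,-1],[0,0,0]],[[2.5,-1.15,0],[0,0,0]],[[3,-1.38,0],[0,0,0]],[[3,-1.38,0],[0,0,0]],[[3,-1.38,0],[0,0,0]],[[3,-1.38,0],[0,0,0]],[[3,-1.38,0],[0,0,0]],[[2.3,-1.05,0],[0,0,0]]]'; python3 -m creep '[[[1.3,-0.6,0],[0,0,0]],[[0.7,-0.3,0],[0,0,-3]],[[0,0,0],[0,0,-6]],[[0,0,0],[0,0,-6]],[[0,0,0],[0,0,-6]],[[0,0,0],[0,0,-6]],[[0,0,0],[0,0,-6]],[[0,0,0],[0,0,-3]],[[0,0,0],[0,0,0]],[[0,0,0],[0,0,0]]]';python3 st.py; python3 - <<'E'
from h import *
s=read_state();M=R.from_rotvec(s["orientation"]).as_matrix(); print((np.array([.487,.259,.2904])-s["tool_pos"])@M)
for n in("wrist","side","top"):
    s=read_camera(n);cv2.imwrite(f"pics/{n}13.png",s["img"][:,:,::-1])
E
```

```text
t: 16.95
tool_pos: [0.4892, 0.2396, 0.3463]
orientation: [-2.489, -1.916, -0.0]
force: [0.6, 0.3, -6.7]
opening: 0.0398
t: 17.78
tool_pos: [0.4865, 0.259, 0.346]
orientation: [-1.779, -2.589, 0.0]
force: [-0.9, -0.6, -8.0]
opening: 0.0396
r 0.4043 ang 91.1 toolyaw 21.0 pos [0.4865 0.259  0.346 ] F [-0.9 -0.6 -8. ] Ftool [-0.3 -1.1  8. ] t 17.7833 q [0.4  0.03 1.7  0.   1.41 0.03]
[-0.00014111  0.0004729   0.0556273 ]
```

View pics/wrist13.png

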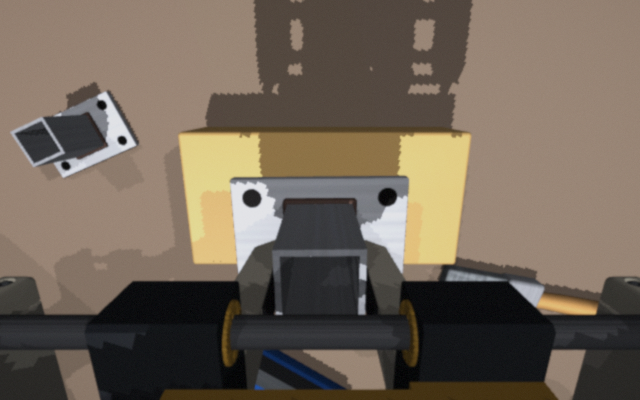

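View pics/side13.png

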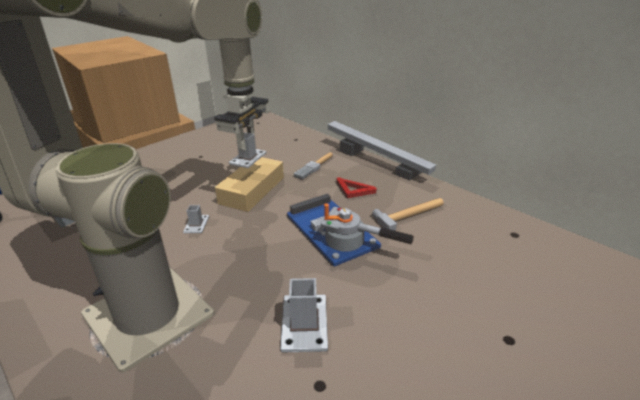

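```bash
python3 - <<'E'
from h import *
w=read_camera("wrist"); st=read_state();M=R.from_rotvec(st["orientation"]).as_matrix()
f=lambda p,z:((ray(w,p,z)-st["tool_pos"])@M)[:,:2].round(4)
print("brick far L,R, near L,R",f([(180,131),(469,131),(193,263),(457,263)],.064).tolist())
print("plate far L,R",f([(232,178),(407,178)],.1276).tolist())
print("tube top far? ",f([(273,251),(366,251)],.1976).tolist())
t=read_camera("side")
z=t["img"][90:220,200:300]; cv2.imwrite("pics/s14.png",cv2.resize(z[:,:,::-1],None,fx=6,fy=4.6,interpolation=cv2.INTER_CUBIC))
E
```

```text
brick far L,R, near L,R [[0.0597, -0.1081], [0.0598, 0.1149], [-0.0527, -0.1103], [-0.0526, 0.119]]
plate far L,R [[0.0367, -0.0536], [0.0368, 0.0528]]
tube top far?  [[0.0209, -0.0199], [0.0209, 0.0192]]
```

View pics/s14.png

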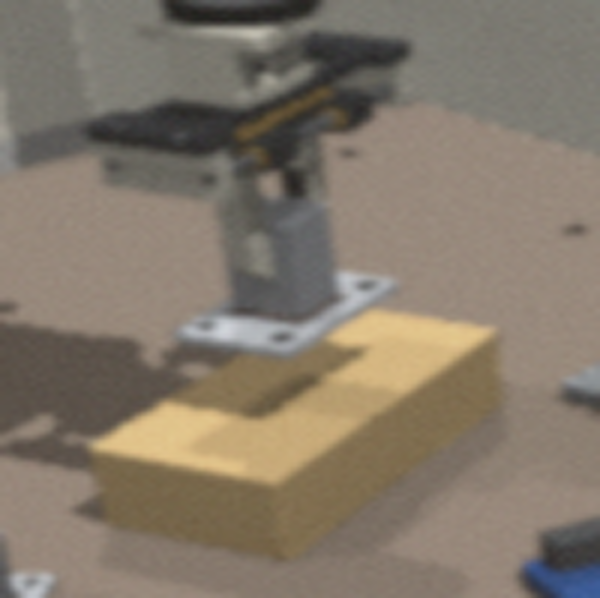

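```bash
python3 -m creep '[[[0.1,0.3,0.5],[0,0,0]],[[0,0,1],[0,0,0]],[[0,0,1],[0,0,0]],[[0,0,1],[0,0,0]],[[0,0,0.8],[0,0,0]],[[0,0,0.5],[0,0,0]],[[0,0,0.3],[0,0,0]],[[0,0,0],[0,0,0]]]';python3 st.py; python3 -m creep '[[[0,0,0.1],[0,0,0]],[[0,0,0.1],[0,0,0]],[[0,0,0],[0,0,0]]]';python3 st.py; python3 -m creep '[[[0,0,0.1],[0,0,0]],[[0,0,0.1],[0,0,0]],[[0,0,0],[0,0,0]]]';python3 st.py;python3 - <<'E'
from h import *
for n in("wrist",):
    s=read_camera(n);cv2.imwrite(f"pics/{n}15.png",s["img"][:,:,::-1])
t=read_camera("side")
z=t["img"][90:220,200:300]; cv2.imwrite("pics/s15.png",cv2.resize(z[:,:,::-1],None,fx=6,fy=4.6,interpolation=cv2.INTER_CUBIC))
E
```

```text
t: 18.7
tool_pos: [0.4888, 0.2608, 0.2936]
orientation: [-1.776, -2.59, 0.002]
force: [-1.0, -0.4, -8.0]
opening: 0.0401
r 0.4062 ang 90.8 toolyaw 21.1 pos [0.4888 0.2608 0.2936] F [-1.  -0.4 -8. ] Ftool [-0.  -1.1  8. ] t 18.7 q [0.4  0.09 1.74 0.   1.31 0.03]
t: 18.95
tool_pos: [0.4892, 0.2611, 0.2932]
orientation: [1.776, 2.591, 0.001]
force: [-0.3, 0.4, -7.2]
opening: 0.0396
r 0.4064 ang 90.7 toolyaw 21.1 pos [0.4892 0.2611 0.2932] F [-0.3  0.4 -7.2] Ftool [ 0.5 -0.2  7.2] t 18.95 q [0.4  0.09 1.74 0.   1.31 0.03]
t: 19.2
tool_pos: [0.489, 0.261, 0.2907]
orientation: [1.776, 2.591, -0.0]
force: [0.2, -1.0, -7.8]
opening: 0.0398
r 0.4063 ang 90.8 toolyaw 21.1 pos [0.489  0.261  0.2907] F [ 0.2 -1.  -7.8] Ftool [-1.  -0.2  7.8] t 19.2 q [ 0.4   0.09  1.74 -0.    1.31  0.03]
```

View pics/wrist15.png

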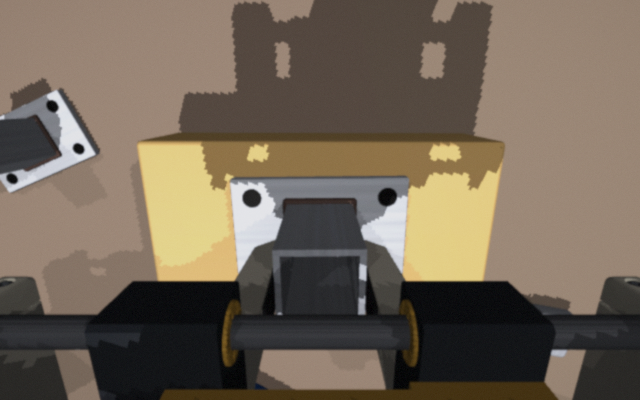

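View pics/s15.png

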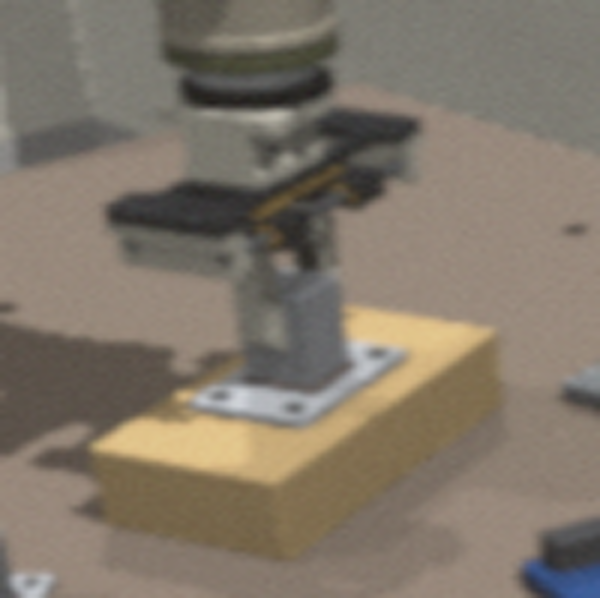

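```bash
python3 - <<'E'
from h import *
w=read_camera("wrist"); st=read_state();M=R.from_rotvec(st["orientation"]).as_matrix()
f=lambda p,z:((ray(w,p,z)-st["tool_pos"])@M)[:,:2].round(4)
print("brick far L,R",f([(139,142),(502,142),(158,281),(485,281)],.064).tolist())
print("plate far L,R",f([(231,178),(407,178)],.073).tolist())
E
python3 -m creep '[[[0,0,0.07],[0,0,0]],[[0,0,0],[0,0,0]]]';python3 st.py;
```

```text
brick far L,R [[0.0574, -0.1114], [0.0576, 0.1118], [-0.0386, -0.113], [-0.0384, 0.115]]
plate far L,R [[0.0368, -0.0541], [0.0369, 0.0527]]
t: 19.52
tool_pos: [0.4892, 0.261, 0.2905]
orientation: [1.776, 2.591, 0.001]
force: [-0.3, -0.3, -4.8]
opening: 0.0403
r 0.4064 ang 90.7 toolyaw 21.1 pos [0.4892 0.261  0.2905] F [-0.3 -0.3 -4.8] Ftool [-0.2 -0.4  4.8] t 19.5167 q [ 0.4   0.09  1.74 -0.    1.31  0.03]
```

```bash
python3 -m creep '[[[0,0,0.07],[0,0,0]],[[0,0,0],[0,0,0]]]';python3 st.py; python3 -m creep '[[[0,0,0.05],[0,0,0]],[[0,0,0],[0,0,0]]]';python3 st.py
```

```text
t: 19.68
tool_pos: [0.4892, 0.261, 0.2904]
orientation: [1.776, 2.591, 0.001]
force: [-4.6, -2.6, 2.5]
opening: 0.0396
r 0.4064 ang 90.8 toolyaw 21.1 pos [0.4892 0.261  0.2904] F [-4.6 -2.6  2.5] Ftool [-0.7 -5.2 -2.5] t 19.6833 q [ 0.4   0.09  1.74 -0.    1.31  0.03]
t: 19.85
tool_pos: [0.4892, 0.261, 0.2904]
orientation: [1.776, 2.591, 0.001]
force: [-6.2, -3.2, 5.9]
opening: 0.0402
r 0.4064 ang 90.8 toolyaw 21.1 pos [0.4892 0.261  0.2904] F [-6.2 -3.2  5.9] Ftool [-0.8 -7.  -5.9] t 19.85 q [ 0.4   0.09  1.74 -0.    1.31  0.03]
```

Contact made. Release and rise straight up.

```bash
python3 -m creep '[[[0,0,0],[0,0,0]],[[0,0,0],[0,0,0]],[[0,0,0],[0,0,0]],[[0,0,0],[0,0,0]],[[0,0,-0.5],[0,0,0]],[[0,0,-1.5],[0,0,0]],[[0,0,-2.5],[0,0,0]],[[0,0,-3],[0,0,0]],[[0,0,-3],[0,0,0]],[[0,0,-3],[0,0,0]],[[0,0,-1.5],[0,0,0]],[[0,0,0],[0,0,0]]]' 80;python3 st.py; python3 - <<'E'
from h import *
for n in("wrist","side","top"):
    s=read_camera(n);cv2.imwrite(f"pics/{n}16.png",s["img"][:,:,::-1])
E
```

```text
t: 20.85
tool_pos: [0.4898, 0.2613, 0.4446]
orientation: [1.774, 2.587, 0.011]
force: [0.0, 0.5, -0.0]
opening: 0.0743
r 0.4067 ang 90.7 toolyaw 21.1 pos [0.4898 0.2613 0.4446] F [ 0.   0.5 -0. ] Ftool [0.4 0.2 0. ] t 20.85 q [ 0.4  -0.01  1.56  0.    1.58  0.03]
```

View pics/wrist16.png

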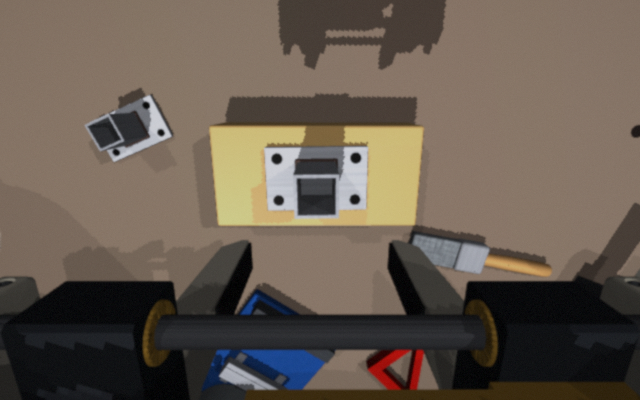

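View pics/side16.png

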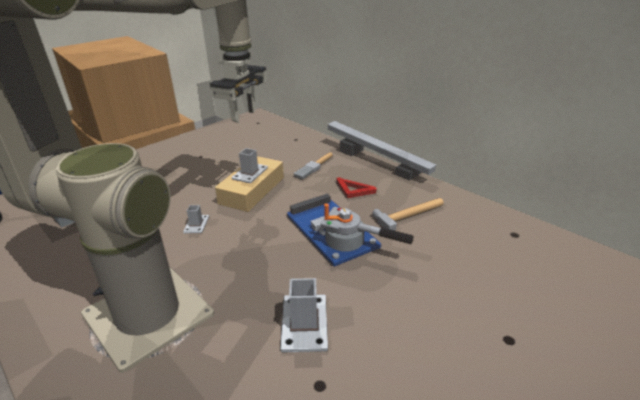

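View pics/top16.png

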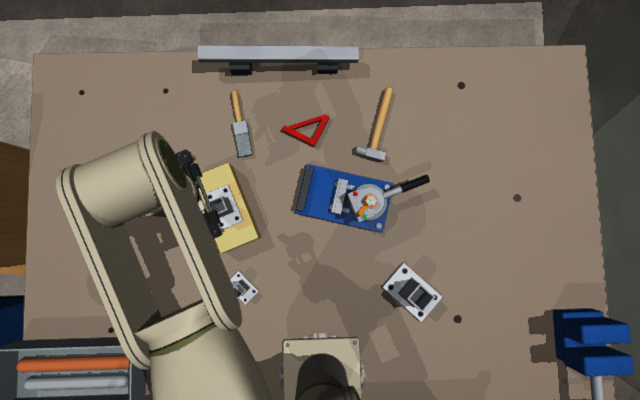

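```bash
python3 - <<'E'
from h import *
w=read_camera("wrist"); st=read_state();M=R.from_rotvec(st["orientation"]).as_matrix()
f=lambda p,z:((ray(w,p,z)-st["tool_pos"])@M)[:,:2]
b=f([(210,127),(422,127),(219,226),(418,226)],.064);p=f([(265,147),(369,147),(267,211),(367,211)],.072)
print((p.mean(0)-b.mean(0)).round(4),b.round(4).tolist(),p.round(4).tolist())
c=read_camera("top");cv2.imwrite("pics/t17.png",cv2.resize(c["img"][150:250,280:440,::-1],None,fx=5,fy=5,interpolation=cv2.INTER_CUBIC))
E
```

```text
[ 0.0004 -0.0003] [[0.0565, -0.1137], [0.0567, 0.1067], [-0.0533, -0.1137], [-0.053, 0.1119]] [[0.0369, -0.0561], [0.037, 0.0514], [-0.0327, -0.0572], [-0.0326, 0.0522]]
```

View pics/t17.png

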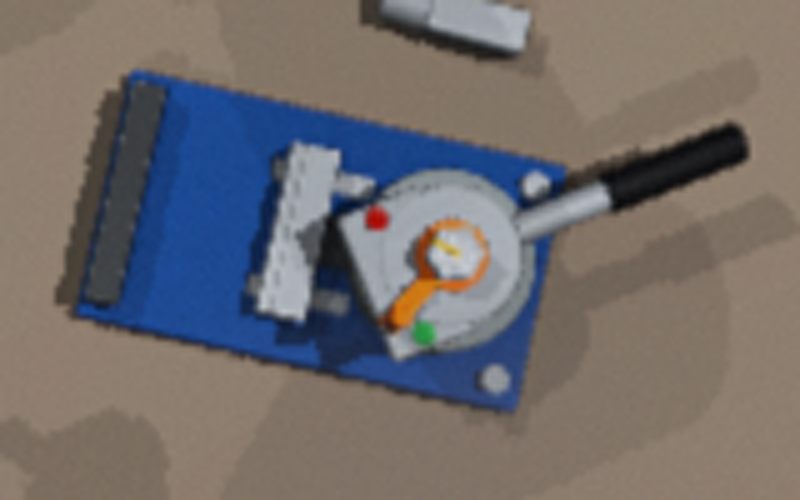

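```bash
python3 -c "
from plant import *
print(close_job())"
```

```text
the job is handed in; nothing more can be done
None
```

I finished the job and handed it in at about 21 s of the 58 s allowed; the hand-in gives no verdict.

- **Lever:** I pushed the lever over to the loosen stop. The cameras showed about 52° of travel, against 51.6° for the full throw. At the stop the push also turned the handle about 5° and reached about 20 N. The last picture still shows the lever at the green side.
- **Jaw:** I worked the handle through one full loosening stroke and one part stroke. The jaw opened an estimated 12 mm after the first stroke and more after the second. I could see it was clear of the plate, and the foot lifted out without catching.
- **Foot:** It stands upright on the brick with its long side along the brick's. I eased it down to first contact at about 6 N and then released it. The last wrist picture puts its centre within about 0.5 mm of the brick's centre.
- **A check that disagreed:** The wrist and top cameras differed by 2–4 mm on where the brick's centre is. I placed the foot by a compromise weighted to the wrist view, so its true offset could be a couple of millimetres.
- **Other objects:** The hammer, brush, square and look-alike feet look unmoved in the final pictures. The gripper was well clear of everything when I handed in.

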